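# Index the wire-bending jig one hole

## Robot

A 6-joint arm with a two-finger parallel gripper is mounted at the origin on the work surface; the furniture and walls round the work are solid. World frame = base frame: x ahead of the robot, y to its left, z up, the work surface at z = 0. Lengths are in mm, angles in rad, forces in N, time in s.
With the tool pointing down it reaches from about 400 to 925 mm from the base axis. Payload 12.5 kg.
Tool frame: the origin (TCP) lies midway between the tips of the shut fingers; the grasp point (between the pads) lies 19 mm behind it; z points along the fingers, y is the line along which they close (so a half turn about z gives the same grasp; the last joint's range is limited). The gripper opens to 95 mm and grips with 3 to 60 N. Pads are 20 mm wide; open, the fingers measure 119 mm over their backs; the gripper's body (75 mm by 180 mm) begins 59 mm behind the grasp point.
Start: joints at [-1.294, 0.491, 1.559, -0, 1.092, -0.106], TCP at [233.473, -579.773, 214.661] pointing down, gripper open.
Joint ranges: [-3.1, 3.1], [-0.84, 2.19], [0.05, 2.79], [-1.13, 4.28], [0.06, 2.93], [-2.69, 2.69]. Speed limits (rad/s): [2.22, 2.22, 2.79, 3.14, 3.14, 3.14].

## Interface

Orientations are given as [roll, pitch, yaw] about the fixed x, y, z axes, in that order (R = Rz(yaw) Ry(pitch) Rx(roll)).
In Python, from cell import state, read_camera, camera_info, env gives the robot as it stands.
- The arm moves only by the tool move_arm, never from a script. Its argument "commands" is a list of rows, each a list of 3 entries, a list of its own where there are three numbers: the shift along the world's x, y, z in cm, then the turn, a rotation vector about the world's x, y, z in degrees, then the opening, from 0 (shut) to 1 (fully open). A call has 1 to 10 rows; each row shifts and turns the commanded pose from where the row before left it; what a row does not reach is not made up. A row lasts 1/10 s, in which the tool goes at most 50 mm and 8.59 degrees, less where a joint would pass 70% of its speed; a pose out of reach is approached as far as the arm can. A call with a gripper value outside its range is refused whole. The fingers move at their own pace and stop on an object; the grip force is fixed at half the most. Time passes only in rows, so rows that do not move let the fingers close. It gives the time, the measured TCP pose, the force, the opening and the grip force at its end, in the units of the state.
- state(): the state, without advancing time (a new reading comes with each control period).
- read_camera(name): name is "scene" or "top"; returns the picture (384x512x3 uint8, blue, green, red); there is no depth.
- camera_info(name): a dict with "K" (3x3 intrinsics, pixels), "cam_to_world" (4x4, takes a point from camera to world coordinates). Camera axes: x right, y down, z forward; pixel columns grow to the right and rows downward; lengths in mm; the calibration is good to about 2 mm. A picture is of the moment at which its call begins. camera_info takes no time and is no camera call.
- env.job_done(): hands the job in; it is judged then, once.
The state is a dict: "t": time; "joints": joint angles; "qvel": joint speeds; "tau": joint torques, N m; "eef_pos": TCP position; "tcp_rot": TCP orientation; "ft_force": force on the tool from outside, world axes, zero at the start; "moment": the same for the moment, N m; "opening": opening from 0.0 (shut) to 1.0 (fully open); "grip_force": force on a finger pad.
Only numpy, scipy, OpenCV 4.12 (cv2) and the standard library are available. Lean on these libraries where they do the work, as an engineer would, in place of code of your own. Each camera call takes 0.05 s, during which the arm holds its last target. There are 200 camera calls.

## Task

Set the wire-bending jig for the next bend: hook a fingertip through the pull ring at the end of its swing arm, lift the spring pin, swing the arm exactly one hole towards the side on which the bead bracelet lies, and let the pin drop fully home there. Hook the ring gently, without pinching it, leave the bracelet, dish, spool and jar where they are, and end clear of everything.

Things in the scene. Friction and masses are not known exactly. Their poses are not given: they have to be found in the camera images.
- jig: Wire-bending jig fixed to the table: dark steel plate 228 x 196 x 16 mm, five 12 mm index holes on an arc of radius 165 mm round the swing arm's pivot, 15 degrees apart. Origin on the table under the middle hole; x points from the pivot (at x = -165 mm, y = 0) to that hole, away from the robot and somewhat right, y left, z up. On the pivot a mandrel 47 mm high, behind it a wire vice 40 mm high
- pin_boss (a point): middle of the top of the steel boss round the pin, near the end of the aluminium swing arm: 48 mm above the table, straight above the pin; starts over the middle hole and travels on the hole arc. Boss 26 mm wide. The arm is a bar 32 mm wide, top 30 mm above the table, 181 mm long from the pivot. With the pin up it turns with light friction (1 N at the ring) and stays where left
- plunger (a joint): lift of the spring index pin, m: 0 = fully home in a hole, 0.010 = tip level with the plate's top, arm free, 0.022 = upper stop. The pin (8 mm thick, round tip) rides in the arm 165 mm from the pivot; its spring pulls down with 5 N at 0, 8 N at the stop. Let go between holes, it rides on the plate and snaps down when it comes over a hole
- ring_centre (a point): centre of the steel pull ring on top of the pin (moves with it): inner diameter 56 mm, wire 7 mm; 82 mm above the table with the pin home, 145 mm from the pivot. It faces away from the pivot, its top leaning 40 degrees towards the pivot; shut fingers pointing along the arm to the pivot and 40 to 50 degrees down pass through it from outside; raised straight up, they bear under its upper part
- ring_top (a point): lowest side of the ring's wire at its highest place (inside of the ring), 28 mm from ring_centre along the ring's plane, 103 mm above the table when the pin is home
- hole_mid (a point): mouth of the middle index hole, in the plate's top (16 mm above the table)
- hole_left1 (a point): mouth of the next hole to the left (arm turned 15 degrees anticlockwise from above), in the plate's top
- hole_right1 (a point): mouth of the next hole to the right (arm turned 15 degrees clockwise), in the plate's top
- bracelet: loose bracelet of round stone beads, 68 x 65 x 10 mm, lying flat beside the jig, on its left or on its right, about 160 mm from its middle line; it shows the side for the next bend. Leave it alone
- glass_dish: loose octagonal glass dish, 67 mm wide, 18 mm high, at the other side of the jig. Leave it alone
- spool_blue: loose standing thread spool, 51 mm wide, 60 mm high, on the table to the right. Leave it alone
- cream_jar: loose low round jar, 45 mm wide, 17 mm high, on the table to the left. Leave it alone
- hole_left2 (a point): mouth of the last hole on the left (30 degrees), in the plate's top
- hole_right2 (a point): mouth of the last hole on the right (30 degrees), in the plate's top

How it is judged (in metres and radians):
On the way, in this order (a step that is already met when the one before it is completed fails the run):
1. the pin is lifted out of the middle hole, the arm still near that hole (value of joint plunger above 0.008 m and y of pin_boss in the frame of jig between -0.02 and 0.02 m), for 0.05 s.
2. the arm has swung more than half-way to the next hole on the bracelet's side (((y of bracelet in the frame of jig above 0 m and y of pin_boss in the frame of jig above 0.0245 m) or (y of bracelet in the frame of jig below 0 m and y of pin_boss in the frame of jig below -0.0245 m))), for 0.05 s.
At the end, for the whole second after the job is handed in: the pin is home (within 2 mm of its lowest position) in the first hole from the middle on the bracelet's side (boss 43 mm from the jig's middle line on that side, within 5 mm), and stays so (value of joint plunger below 0.002 m and ((y of bracelet in the frame of jig above 0 m and y of pin_boss in the frame of jig between 0.0375 and 0.0475 m) or (y of bracelet in the frame of jig below 0 m and y of pin_boss in the frame of jig between -0.0475 and -0.0375 m))); the robot touches nothing.
It fails at once if the arm swung well past the next hole, towards the second one (y of pin_boss in the frame of jig above 0.068 m or y of pin_boss in the frame of jig below -0.068 m).
It fails at once if the arm swung half-way to the hole on the wrong side ((y of bracelet in the frame of jig above 0 m and y of pin_boss in the frame of jig below -0.023 m) or (y of bracelet in the frame of jig below 0 m and y of pin_boss in the frame of jig above 0.023 m)).
It fails at once if the jig was pinched or forced: more than 35 N between fingers and jig (contact force between the fingers and jig above 35 N).
It fails at once if the bracelet, dish, spool or jar was moved by more than 25 mm or lifted (distance of any of bracelet, glass_dish, spool_blue, cream_jar from where it was at the start of the episode above 0.025 m).
It also fails if it takes over 48 s, if anything falls off the work surface, if the arm or the gripper's body presses on something with over 40 N, if the wrist force passes 120 N, or if a joint passes its speed limit or range.

## Working session

There is one attempt and no reset: what is moved stays moved. The work goes in short steps, Python scripts to look and compute and a tool call to move; the robot and the scene stay as the last step left them, time stands still between calls to the robot, and variables do not carry over. Pictures are saved under pics/ and viewed, at most 10 in all, crops included, and the job is handed in when it is done.

Besides the shell and the picture viewer there is one more tool, called in YAML: its name, and indented under it one key for each argument. move_arm: Moves the arm, as the interface text tells. Its arguments: {"type":"object","properties":{"commands":{"type":"array"}},"required":["commands"]}

```bash
mkdir -p pics; python3 - <<'E'
from cell import *
import cv2,numpy as np
print(state())
for n in("scene","top"):
    cv2.imwrite(f"pics/{n}0.png",read_camera(n)); i=camera_info(n); print(np.round(i["K"],1).tolist(),np.round(i["cam_to_world"],3).tolist())
E
```

```text
{'t': 0.0, 'joints': array([-1.29359342e+00,  4.91536801e-01,  1.55945605e+00, -2.78873740e-06,
        1.09168246e+00, -1.05583923e-01]), 'qvel': array([-0.00163799, -0.00011124,  0.0002402 ,  0.00031541,  0.00051065,
        0.00082058]), 'tau': array([ 2.43007154e-03, -6.12643576e+01, -2.58174670e+01,  6.93218526e-02,
        4.83686663e-02, -6.41824590e-05]), 'eef_pos': array([ 233.40479607, -579.52002089,  214.07361267]), 'tcp_rot': array([-3.14051577e+00, -1.11638639e-04,  3.82788057e-01]), 'ft_force': array([ 0.05468757, -0.38590476,  0.22957742]), 'moment': array([-0.01619607,  0.02562494, -0.01981049]), 'grip_force': 0.0, 'opening': 1.0018484603638242}
[[459.4, 0.0, 257.5], [0.0, 459.4, 191.7], [0.0, 0.0, 1.0]] [[0.824, -0.34, 0.453, -343.835], [-0.567, -0.489, 0.663, -1093.527], [-0.004, -0.803, -0.596, 1041.389], [0.0, 0.0, 0.0, 1.0]]
[[447.3, 0.0, 255.1], [0.0, 447.3, 191.6], [0.0, 0.0, 1.0]] [[-0.03, -0.989, 0.142, 218.916], [-0.999, 0.031, 0.006, -29.185], [-0.011, -0.142, -0.99, 1446.26], [0.0, 0.0, 0.0, 1.0]]
```

View pics/top0.png

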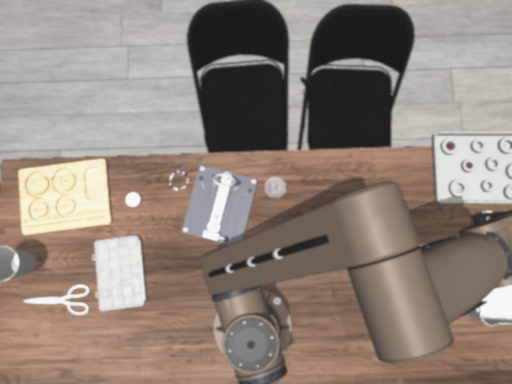

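View pics/scene0.png

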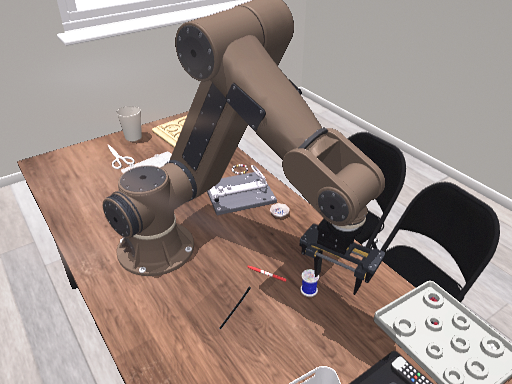

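The top view shows the jig near (220,203), the bracelet at (179,180) on its left (+y), the dish at (275,187) on its right and the jar at (133,200). I'll zoom in on both views.

```bash
python3 - <<'E'
import cv2,numpy as np
a=cv2.imread("pics/top0.png")[155:255,165:295]; b=cv2.imread("pics/scene0.png")[150:225,200:300]
a=cv2.resize(a,None,fx=6,fy=6,interpolation=cv2.INTER_CUBIC);b=cv2.resize(b,None,fx=7,fy=7,interpolation=cv2.INTER_CUBIC)
cv2.imwrite("pics/tc.png",a);cv2.imwrite("pics/sc.png",b)
E
```

```text
(no output)
```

View pics/tc.png

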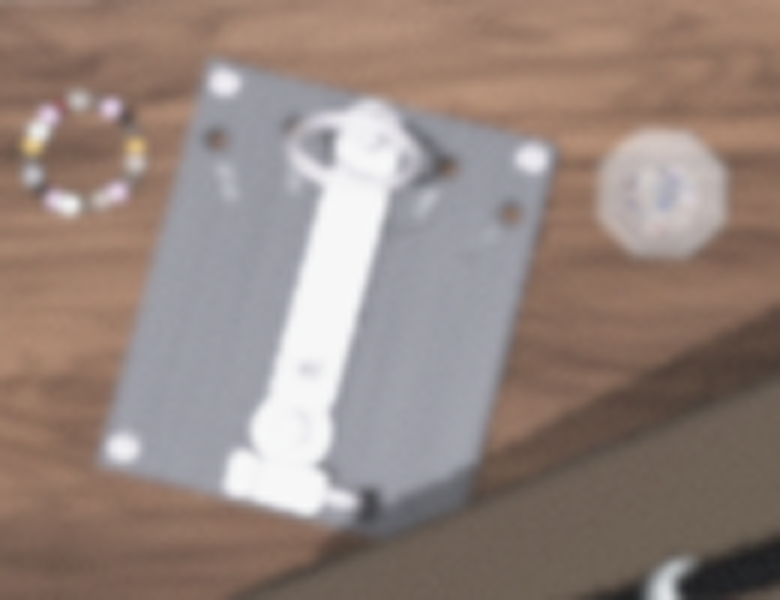

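View pics/sc.png

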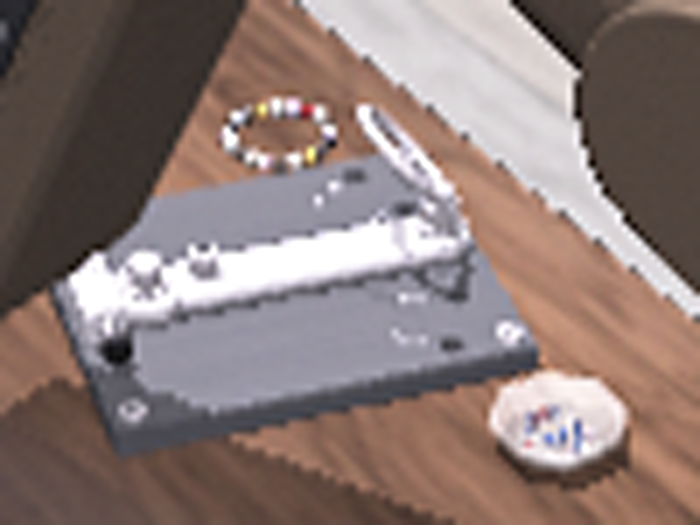

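```bash
cat > h.py <<'E'
import numpy as np,cv2
from cell import *
from scipy.optimize import least_squares
from scipy.spatial.transform import Rotation as R
def proj(n,P):
    i=camera_info(n);T=np.linalg.inv(i["cam_to_world"]);c=np.atleast_2d(P)@T[:3,:3].T+T[:3,3];u=c@i["K"].T
    return u[:,:2]/u[:,2:]
def ray(n,uv,z):
    i=camera_info(n);T=i["cam_to_world"];d=T[:3,:3]@np.linalg.solve(i["K"],[*uv,1]);return T[:3,3]+d*(z-T[2,3])/d[2]
def arc(a,r=165,z=16): a=np.radians(a);return [r*np.cos(a)-165,r*np.sin(a),z]
def W(p,P): 
    c,s=np.cos(p[2]),np.sin(p[2]);P=np.atleast_2d(P).astype(float);return np.c_[p[0]+c*P[:,0]-s*P[:,1],p[1]+s*P[:,0]+c*P[:,1],P[:,2]]
E
python3 - <<'E'
from h import *
t=(np.array([(215,138),(290,125),(449,165),(510,212),(293,430)])+.5)/6-.5+[165,155]
s=(np.array([(353,176),(403,210),(452,344)])+.5)/7-.5+[200,150]
Pt=[arc(30),arc(15),arc(-15),arc(-30),[-165,0,47]];Ps=[arc(30),arc(15),arc(-30)]
f=lambda p:np.r_[(proj("top",W(p,Pt))-t).ravel(),(proj("scene",W(p,Ps))-s).ravel()]
g=ray("top",t[1:3].mean(0),16)
r=least_squares(f,[g[0],g[1],-.25],x_scale=[10,10,.1]);p=r.x;print(p,np.round(r.fun,1))
r2=least_squares(lambda p:f(p)[:10],p,x_scale=[10,10,.1]);print("top only",r2.x)
for n,q in dict(piv=[-165,0,0],ring=[-20,0,82],boss=[0,0,48],ringL=arc(15,145,82)).items(): print(n,W(p,q).round(1),proj("top",W(p,q)).round(1),proj("scene",W(p,q)).round(1))
np.save("p.npy",p)
for u in((179,180),(275,187),(133,200)):print(ray("top",u,8).round(0))
E
```

```text
[ 4.74453069e+02  7.05562802e+01 -2.68574821e-01] [ 0.1  0.3  0.7  0.4 -0.3 -0.2  0.2 -0.3 -0.3 -0.3 -0.1 -0.  -0.  -0.2
 -0.1 -0. ]
top only [ 4.74408675e+02  7.07348745e+01 -2.67878007e-01]
piv [[315.4 114.3   0. ]] [[214.6 226.9]] [[220.7 197.2]]
ring [[455.2  75.9  82. ]] [[223.6 179.7]] [[257.2 171.8]]
boss [[474.5  70.6  48. ]] [[226.  175.4]] [[262.2 178.2]]
ringL [[460.4 113.4  82. ]] [[211.5 178.4]] [[252.7 166.8]]
[472. 227.   8.]
[439. -85.   8.]
[410. 377.   8.]
```

The pose fits to under 1 px: jig origin at (474.5, 70.6), yaw −15.4°, bracelet on the left. Next I shut the gripper, go up and move over.

move_arm:
  commands:
    - [[0,0,4.5],[0,0,0],0]
    - [[0,0,4.5],[0,0,0],0]
    - [[1.17,2.24,0],[0,0,5.1],0]
    - [[1.17,2.24,0],[0,0,5.1],0]
    - [[1.17,2.24,0],[0,0,5.1],0]
    - [[1.17,2.24,0],[0,0,5.1],0]
    - [[1.17,2.24,0],[0,0,5.1],0]
    - [[1.17,2.24,0],[0,0,5.1],0]
    - [[1.17,2.24,0],[0,0,5.1],0]
    - [[1.17,2.24,0],[0,0,5.1],0]

```text
t: 1.1
eef_pos: [327.4, -399.5, 304.4]
tcp_rot: [-3.141, -0.0, 1.098]
ft_force: [0.2, -0.2, 0.3]
opening: 0.217
grip_force: 0.0
```

move_arm:
  commands:
    - [[1.17,2.24,0],[0,0,5.1],0]
    - [[1.17,2.24,0],[0,0,5.1],0]
    - [[1.17,2.24,0],[0,0,5.1],0]
    - [[1.17,2.24,0],[0,0,5.1],0]
    - [[1.17,2.24,0],[0,0,5.1],0]
    - [[1.17,2.24,0],[0,0,5.1],0]
    - [[1.17,2.24,0],[0,0,5.1],0]
    - [[1.17,2.24,0],[0,0,5.1],0]
    - [[1.17,2.24,0],[0,0,5.1],0]
    - [[1.17,2.24,0],[0,0,5.1],0]

```text
t: 2.1
eef_pos: [444.3, -175.5, 304.5]
tcp_rot: [-3.141, -0.0, 1.989]
ft_force: [-0.1, -0.3, 0.2]
opening: 0.003
grip_force: 0.0
```

move_arm:
  commands:
    - [[1.17,2.24,0],[0,0,5.1],0]
    - [[1.17,2.24,0],[0,0,5.1],0]
    - [[1.17,2.24,0],[0,0,5.1],0]
    - [[1.17,2.24,0],[0,0,5.1],0]
    - [[1.17,2.24,0],[0,0,5.1],0]
    - [[1.17,2.24,0],[0,0,5.1],0]
    - [[1.17,2.24,0],[0,0,5.1],0]
    - [[1.17,2.24,0],[0,0,5.1],0]
    - [[1.17,2.24,0],[0,0,5.1],0]
    - [[1.17,2.24,0],[0,0,5.1],0]

```text
t: 3.1
eef_pos: [561.3, 48.4, 304.4]
tcp_rot: [-3.142, -0.001, 2.879]
ft_force: [-0.2, -0.6, -0.2]
opening: 0.007
grip_force: 0.0
```

move_arm:
  commands:
    - [[0,0,0],[1.33,4.82,0],0]
    - [[0,0,-0.5],[1.33,4.82,0],0]
    - [[0,0,-1],[1.33,4.82,0],0]
    - [[0,0,-1],[1.33,4.82,0],0]
    - [[0,0,-1],[1.33,4.82,0],0]
    - [[0,0,-1],[1.33,4.82,0],0]
    - [[0,0,-1],[1.33,4.82,0],0]
    - [[0,0,-1],[1.33,4.82,0],0]
    - [[0,0,-1],[1.33,4.82,0],0]
    - [[0,0,0],[0,0,0],0]

```text
t: 4.1
eef_pos: [560.9, 47.1, 226.4]
tcp_rot: [3.14, -0.792, 2.875]
ft_force: [-0.1, -0.3, -0.4]
opening: 0.007
grip_force: 0.0
```

```bash
cat > st.py <<'E'
from h import *
s=state();p=np.load("p.npy");Rm=R.from_euler("xyz",s["tcp_rot"]).as_matrix()
print(s["joints"].round(2),"pos",s["eef_pos"].round(1),"z",Rm[:,2].round(3),"y",Rm[:,1].round(3),"F",s["ft_force"].round(1))
h=np.array([-np.cos(p[2]),-np.sin(p[2]),0]);d=(h+[0,0,-1])/2**.5
ring=W(p,[-20,0,82])[0];print("d",d.round(3),"rotvec to want",np.degrees((R.from_matrix(np.c_[np.cross([-np.sin(p[2])*-1*-1,np.cos(p[2]),0],d),[-np.sin(p[2]),np.cos(p[2]),0],d])*R.from_matrix(Rm).inv()).as_rotvec()).round(2))
for k in(-120,-70,-40,0,24):print(k,(ring+k*d).round(1),"shift cm",((ring+k*d-s["eef_pos"])/10).round(2))
E
python3 st.py
```

```text
[-0.09  0.73  1.28  0.13  1.91 -1.4 ] pos [560.9  47.1 226.4] z [-0.686  0.189 -0.702] y [0.265 0.964 0.001] F [-0.1 -0.3 -0.4]
d [-0.682  0.188 -0.707] rotvec to want [-0.16 -0.36 -0.03]
-120 [537.   53.3 166.9] shift cm [-2.4   0.63 -5.95]
-70 [502.9  62.7 131.5] shift cm [-5.8   1.56 -9.49]
-40 [482.4  68.4 110.3] shift cm [ -7.85   2.13 -11.61]
0 [455.2  75.9  82. ] shift cm [-10.58   2.88 -14.44]
24 [438.8  80.4  65. ] shift cm [-12.21   3.33 -16.14]
```

Joints are well inside their ranges. I go to 70 mm short of the ring and check with the cameras.

move_arm:
  commands:
    - [[-0.8,0.2,-2],[0,0,0],0]
    - [[-0.8,0.2,-2],[0,0,0],0]
    - [[-0.8,0.23,-2],[0,0,0],0]
    - [[-1.1,0.3,-1.15],[0,0,0],0]
    - [[-1.1,0.3,-1.15],[0,0,0],0]
    - [[-1.2,0.33,-1.19],[0,0,0],0]
    - [[0,0,0],[0,0,0],0]
    - [[0,0,0],[0,0,0],0]

```text
t: 4.9
eef_pos: [503.6, 63.0, 135.7]
tcp_rot: [3.138, -0.783, 2.877]
ft_force: [0.3, 0.1, 0.3]
opening: 0.003
grip_force: 0.0
```

```bash
python3 st.py; python3 - <<'E'
from h import *
a=read_camera("scene");cv2.imwrite("pics/s1.png",a);b=read_camera("top")
a=cv2.resize(a[110:210,200:300],None,fx=4,fy=4,interpolation=cv2.INTER_CUBIC);b=cv2.resize(b[140:240,170:270],None,fx=4,fy=4,interpolation=cv2.INTER_CUBIC)
cv2.imwrite("pics/c1.png",np.hstack([a,b]))
E
```

```text
[-0.08  0.75  1.52  0.13  1.64 -1.43] pos [503.6  63.  135.7] z [-0.68   0.188 -0.709] y [0.264 0.965 0.002] F [0.3 0.1 0.3]
d [-0.682  0.188 -0.707] rotvec to want [-0.09  0.17 -0.09]
-120 [537.   53.3 166.9] shift cm [ 3.34 -0.97  3.12]
-70 [502.9  62.7 131.5] shift cm [-0.07 -0.03 -0.42]
-40 [482.4  68.4 110.3] shift cm [-2.12  0.53 -2.54]
0 [455.2  75.9  82. ] shift cm [-4.84  1.29 -5.37]
24 [438.8  80.4  65. ] shift cm [-6.48  1.74 -7.07]
```

View pics/c1.png

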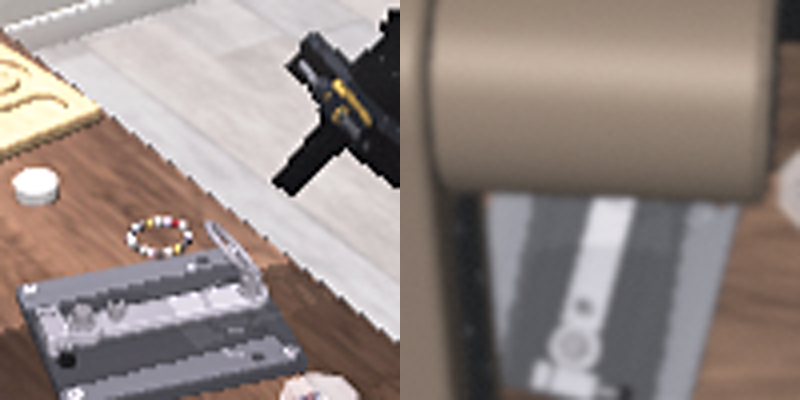

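The left half shows the finger tip at about (272,157) in the scene image, pointing at the ring (252–266, 166–182). The top view is blocked by the wrist. I go on through the ring.

move_arm:
  commands:
    - [[-0.7,0.18,-0.9],[0,0,0],0]
    - [[-0.7,0.17,-0.84],[0,0,0],0]
    - [[-0.7,0.18,-0.8],[0,0,0],0]
    - [[-0.6,0.16,-0.62],[0,0,0],0]
    - [[-0.6,0.17,-0.62],[0,0,0],0]
    - [[-0.6,0.17,-0.62],[0,0,0],0]
    - [[0,0,0],[0,0,0],0]
    - [[0,0,0],[0,0,0],0]

```text
t: 5.8
eef_pos: [464.2, 73.3, 90.8]
tcp_rot: [3.139, -0.785, 2.876]
ft_force: [0.4, -0.1, -0.1]
opening: 0.006
grip_force: 0.0
```

```bash
python3 st.py; python3 - <<'E'
from h import *
a=read_camera("scene");print(proj("scene",state()["eef_pos"]).round(1))
cv2.imwrite("pics/c2.png",cv2.resize(a[135:205,215:305],None,fx=8,fy=8,interpolation=cv2.INTER_CUBIC))
E
```

```text
[-0.07  0.77  1.65  0.14  1.5  -1.44] pos [464.2  73.3  90.8] z [-0.682  0.188 -0.707] y [0.264 0.964 0.002] F [ 0.4 -0.1 -0.1]
d [-0.682  0.188 -0.707] rotvec to want [-0.11  0.03 -0.07]
-120 [537.   53.3 166.9] shift cm [ 7.28 -2.    7.61]
-70 [502.9  62.7 131.5] shift cm [ 3.87 -1.06  4.07]
-40 [482.4  68.4 110.3] shift cm [ 1.83 -0.5   1.95]
0 [455.2  75.9  82. ] shift cm [-0.9   0.25 -0.88]
24 [438.8  80.4  65. ] shift cm [-2.54  0.7  -2.58]
[[259.6 169.3]]
```

View pics/c2.png

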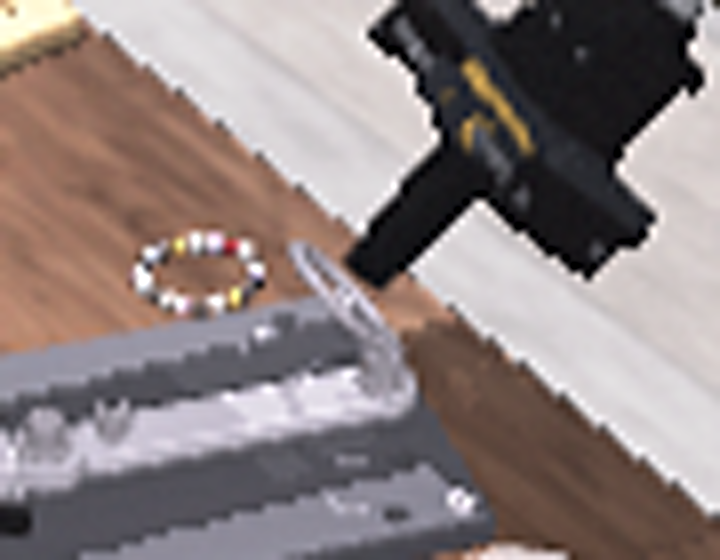

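The tip sits at (260,169), just outside the ring and in line with its middle. No contact so far, so I go in.

move_arm:
  commands:
    - [[-0.5,0.14,-0.52],[0,0,0],0]
    - [[-0.5,0.14,-0.52],[0,0,0],0]
    - [[-0.5,0.14,-0.52],[0,0,0],0]
    - [[-0.5,0.14,-0.52],[0,0,0],0]
    - [[-0.5,0.14,-0.52],[0,0,0],0]
    - [[0,0,0],[0,0,0],0]
    - [[0,0,0],[0,0,0],0]

```text
t: 6.55
eef_pos: [439.1, 80.4, 64.7]
tcp_rot: [3.139, -0.785, 2.876]
ft_force: [-0.7, -0.6, 0.2]
opening: 0.002
grip_force: 0.0
```

```bash
python3 st.py|head -1; python3 - <<'E'
from h import *
a=read_camera("scene")
cv2.imwrite("pics/c3.png",cv2.resize(a[135:205,215:305],None,fx=8,fy=8,interpolation=cv2.INTER_CUBIC))
E
```

```text
[-0.06  0.78  1.73  0.15  1.41 -1.45] pos [439.1  80.4  64.7] z [-0.682  0.188 -0.707] y [0.264 0.964 0.002] F [-0.7 -0.6  0.2]
```

View pics/c3.png

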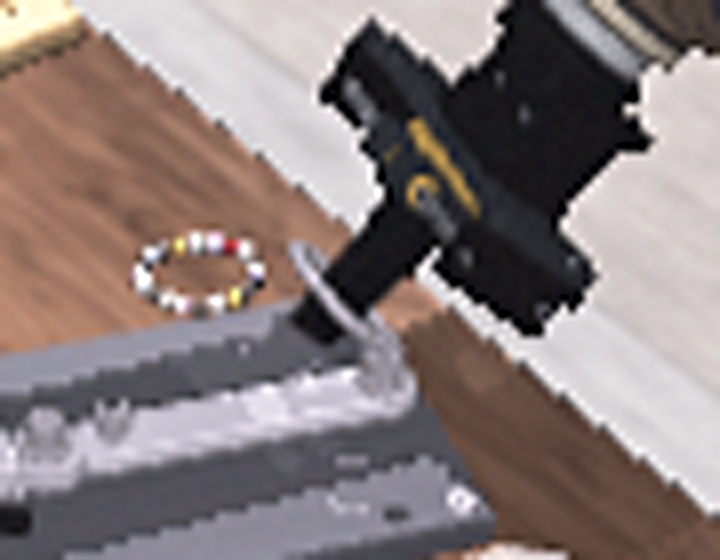

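The finger goes cleanly through the ring, with the tip visible behind it at (255,175). Now I lift until it touches.

move_arm:
  commands:
    - [[0,0,0.4],[0,0,0],0]
    - [[0,0,0.4],[0,0,0],0]
    - [[0,0,0.4],[0,0,0],0]
    - [[0,0,0.2],[0,0,0],0]
    - [[0,0,0.2],[0,0,0],0]
    - [[0,0,0.2],[0,0,0],0]
    - [[0,0,0],[0,0,0],0]

```text
t: 7.3
eef_pos: [439.1, 80.3, 82.9]
tcp_rot: [3.139, -0.785, 2.876]
ft_force: [0.3, -0.1, 0.0]
opening: 0.006
grip_force: 0.0
```

move_arm:
  commands:
    - [[0,0,0.2],[0,0,0],0]
    - [[0,0,0.2],[0,0,0],0]
    - [[0,0,0],[0,0,0],0]

```text
t: 7.6
eef_pos: [439.2, 80.3, 86.9]
tcp_rot: [3.139, -0.785, 2.876]
ft_force: [0.1, -0.8, -0.3]
opening: 0.004
grip_force: 0.2
```

move_arm:
  commands:
    - [[0,0,0.2],[0,0,0],0]
    - [[0,0,0.2],[0,0,0],0]
    - [[0,0,0],[0,0,0],0]

```text
t: 7.9
eef_pos: [439.3, 80.2, 90.7]
tcp_rot: [3.139, -0.785, 2.876]
ft_force: [0.5, -1.0, -6.7]
opening: 0.001
grip_force: 2.5
```

move_arm:
  commands:
    - [[0,0,0.2],[0,0,0],0]
    - [[0,0,0.2],[0,0,0],0]
    - [[0,0,0.2],[0,0,0],0]
    - [[0,0,0.2],[0,0,0],0]
    - [[0,0,0],[0,0,0],0]

```text
t: 8.4
eef_pos: [439.2, 80.3, 98.9]
tcp_rot: [3.139, -0.785, 2.876]
ft_force: [2.6, -1.7, -7.1]
opening: 0.006
grip_force: 3.2
```

move_arm:
  commands:
    - [[0,0,0.2],[0,0,0],0]
    - [[0,0,0.2],[0,0,0],0]
    - [[0,0,0],[0,0,0],0]
    - [[0,0,0],[0,0,0],0]

```text
t: 8.8
eef_pos: [439.1, 80.3, 102.7]
tcp_rot: [3.139, -0.785, 2.876]
ft_force: [2.9, -1.4, -7.2]
opening: 0.009
grip_force: 3.6
```

```bash
python3 st.py|head -1; python3 - <<'E'
from h import *
a=read_camera("scene")
cv2.imwrite("pics/c4.png",cv2.resize(a[135:205,215:305],None,fx=8,fy=8,interpolation=cv2.INTER_CUBIC))
s=state()["eef_pos"];p=np.load("p.npy");piv=W(p,[-165,0,0])[0]
v=s-piv;v[2]=0;rad=np.hypot(*v[:2]);az=np.arctan2(v[1],v[0]);print("rad",rad,"az off arm deg",np.degrees(az-p[2]))
for k in range(0,19):
    a=az+np.radians(k);a0=az+np.radians(max(k-1,0));print(k,((np.array([np.cos(a)-np.cos(a0),np.sin(a)-np.sin(a0)]))*rad/10).round(3))
E
```

```text
[-0.06  0.72  1.71  0.15  1.48 -1.44] pos [439.1  80.3 102.7] z [-0.681  0.188 -0.707] y [0.264 0.964 0.002] F [ 2.9 -1.4 -7.2]
rad 128.36266158655081 az off arm deg 0.01743265970276782
0 [0. 0.]
1 [0.057 0.217]
2 [0.054 0.217]
3 [0.05  0.218]
4 [0.046 0.219]
5 [0.042 0.22 ]
6 [0.038 0.221]
7 [0.035 0.221]
8 [0.031 0.222]
9 [0.027 0.222]
10 [0.023 0.223]
11 [0.019 0.223]
12 [0.015 0.224]
13 [0.011 0.224]
14 [0.007 0.224]
15 [0.003 0.224]
16 [-0.001  0.224]
17 [-0.004  0.224]
18 [-0.008  0.224]
```

View pics/c4.png

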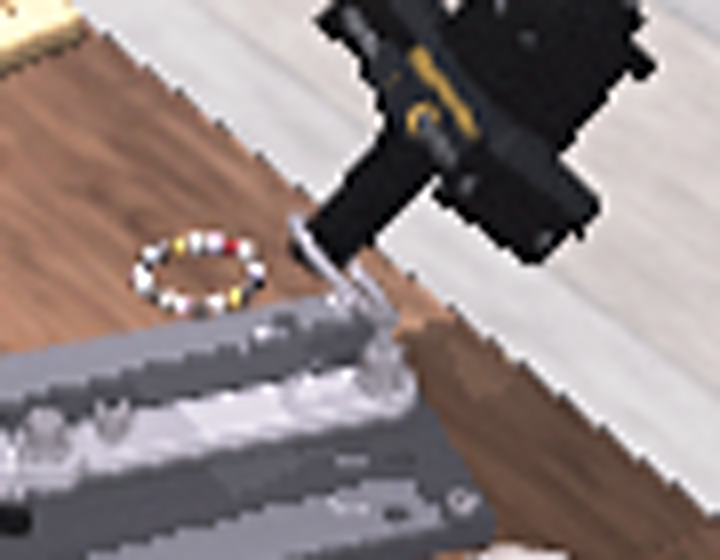

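The ring has risen clearly (its top moved from row 166 to 162.5), and 7 N fits a lift of about 14–16 mm. One small extra lift, then the 15° swing to the left with the matching yaw.

move_arm:
  commands:
    - [[0,0,0.15],[0,0,0],0]
    - [[0.057,0.217,0],[0,0,1],0]
    - [[0.054,0.217,0],[0,0,1],0]
    - [[0.05,0.218,0],[0,0,1],0]
    - [[0.046,0.219,0],[0,0,1],0]
    - [[0.042,0.22,0],[0,0,1],0]
    - [[0,0,0],[0,0,0],0]

```text
t: 9.55
eef_pos: [441.7, 91.8, 104.2]
tcp_rot: [3.138, -0.785, 2.965]
ft_force: [4.4, -0.4, -8.1]
opening: 0.007
grip_force: 3.9
```

move_arm:
  commands:
    - [[0.038,0.221,0],[0,0,1],0]
    - [[0.035,0.221,0],[0,0,1],0]
    - [[0.031,0.222,0],[0,0,1],0]
    - [[0.027,0.222,0],[0,0,1],0]
    - [[0.023,0.223,0],[0,0,1],0]
    - [[0.019,0.223,0],[0,0,1],0]
    - [[0.015,0.224,0],[0,0,1],0]
    - [[0.011,0.224,0],[0,0,1],0]
    - [[0,0,0],[0,0,0],0]

```text
t: 10.45
eef_pos: [443.6, 109.6, 104.2]
tcp_rot: [3.138, -0.785, 3.105]
ft_force: [4.2, 1.0, -7.5]
opening: 0.006
grip_force: 4.0
```

```bash
python3 st.py|head -1; python3 - <<'E'
from h import *
a=read_camera("scene");b=read_camera("top")
a=cv2.resize(a[140:215,215:295],None,fx=5,fy=5,interpolation=cv2.INTER_CUBIC);b=cv2.resize(b[165:240,180:260],None,fx=5,fy=5,interpolation=cv2.INTER_CUBIC)
cv2.imwrite("pics/c5.png",np.hstack([a,b]))
p=np.load("p.npy")
for k in(0,8,10,13,15):print(k,proj("scene",W(p,arc(k,165,48))).round(1),proj("scene",W(p,arc(k,181,30))).round(1),proj("top",W(p,arc(k,80,30))).round(1))
E
```

```text
[ 0.06  0.74  1.66  0.07  1.52 -1.51] pos [443.6 109.6 104.2] z [-0.706  0.029 -0.707] y [0.039 0.999 0.002] F [ 4.2  1.  -7.5]
0 [[262.2 178.2]] [[266.1 181.3]] [[219.9 201.9]]
8 [[259.8 175.1]] [[263.5 177.8]] [[216.5 201.4]]
10 [[259.1 174.3]] [[262.7 177. ]] [[215.6 201.3]]
13 [[257.9 173.2]] [[261.4 175.8]] [[214.3 201.3]]
15 [[257.1 172.5]] [[260.5 175. ]] [[213.4 201.3]]
```

View pics/c5.png

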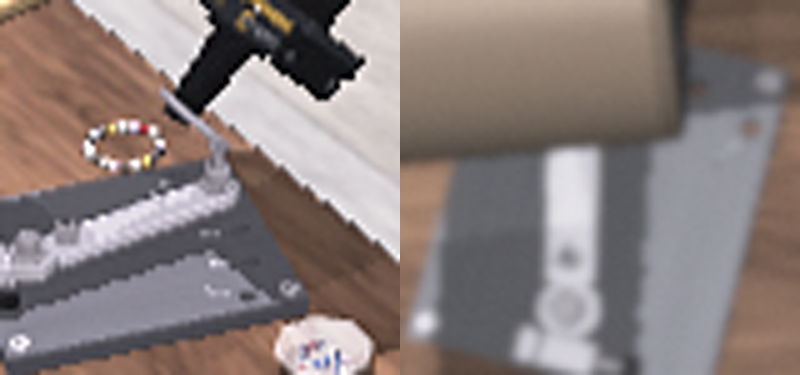

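The arm follows: the boss is at about (258,174) in the scene image and the bar in the top image is centred at about (214,200), which is about 13°. I swing the last 2° and measure the bar's angle numerically.

move_arm:
  commands:
    - [[0.007,0.224,0],[0,0,1],0]
    - [[0.003,0.224,0],[0,0,1],0]
    - [[0,0,0],[0,0,0],0]
    - [[0,0,0],[0,0,0],0]

```text
t: 10.95
eef_pos: [443.7, 113.8, 104.3]
tcp_rot: [3.138, -0.785, 3.138]
ft_force: [3.5, 1.2, -7.3]
opening: 0.007
grip_force: 4.1
```

```bash
cat > ang.py <<'E'
from h import *
b=read_camera("top").astype(float).mean(2);p=np.load("p.npy");piv=W(p,[-165,0,30])[0];out=[]
for v in range(197,212):
    w=b[v,200:228];w=np.clip(w-(w.min()+w.max())/2,0,None);u=200+(w*np.arange(28)).sum()/w.sum()
    q=ray("top",(u,v),30)-piv;out.append(np.degrees(np.arctan2(q[1],q[0])-p[2]))
print("arm deg",np.round(out,1),np.median(out))
E
python3 ang.py; python3 st.py|head -1
```

```text
arm deg [16.1 16.3 16.3 16.5 16.5 16.5 16.6 16.7 16.8 16.9 17.  17.  16.8 16.5
 16. ] 16.52276364306891
[ 0.07  0.74  1.66  0.06  1.52 -1.52] pos [443.7 113.7 104.2] z [-0.707  0.006 -0.707] y [0.006 1.    0.002] F [ 5.6  1.  -7.7]
```

```bash
sed -i 's/out.append.*/out.append(q[:2])/; s/^print.*/q=np.array(out)[:11];k=np.polyfit(q[:,0],q[:,1],1);print("arm deg",np.degrees(np.arctan(k[0])-p[2]),"offset",k[1])/' ang.py; python3 ang.py
```

```text
arm deg 14.639531276851852 offset 2.486826375073246
```

move_arm:
  commands:
    - [[0,0,-0.2],[0,0,0],0]
    - [[0,0,-0.2],[0,0,0],0]
    - [[0,0,-0.2],[0,0,0],0]
    - [[0,0,-0.2],[0,0,0],0]
    - [[0,0,-0.2],[0,0,0],0]
    - [[0,0,0],[0,0,0],0]
    - [[0,0,0],[0,0,0],0]

```text
t: 11.75
eef_pos: [443.6, 113.5, 94.3]
tcp_rot: [3.139, -0.786, 3.138]
ft_force: [4.1, 0.2, -6.8]
opening: 0.005
grip_force: 3.6
```

It still bears 7 N at z = 94, with the pin about 6 mm up and so below the plate's top. The pin is entering the hole, and I lower on to the ring's middle.

move_arm:
  commands:
    - [[0,0,-0.2],[0,0,0],0]
    - [[0,0,-0.2],[0,0,0],0]
    - [[0,0,-0.2],[0,0,0],0]
    - [[0,0,0],[0,0,0],0]

```text
t: 12.15
eef_pos: [443.6, 113.5, 88.0]
tcp_rot: [3.139, -0.786, 3.138]
ft_force: [3.1, 0.5, -6.1]
opening: 0.003
grip_force: 3.4
```

move_arm:
  commands:
    - [[0,0,-0.2],[0,0,0],0]
    - [[0,0,-0.3],[0,0,0],0]
    - [[0,0,-0.3],[0,0,0],0]
    - [[0,0,-0.4],[0,0,0],0]
    - [[0,0,-0.4],[0,0,0],0]
    - [[0,0,-0.4],[0,0,0],0]
    - [[0,0,-0.3],[0,0,0],0]
    - [[0,0,0],[0,0,0],0]

```text
t: 12.95
eef_pos: [443.5, 113.5, 64.9]
tcp_rot: [3.139, -0.786, 3.138]
ft_force: [0.5, -0.1, 0.2]
opening: 0.004
grip_force: 0.0
```

```bash
python3 ang.py; python3 - <<'E'
from h import *
p=np.load("p.npy");r=W(p,arc(15,145,82))[0];a=p[2]+np.radians(15);d=np.array([-np.cos(a),-np.sin(a),-1])/2**.5;s=state();v=s["eef_pos"]-r
print("from ring",v.round(1),"off axis",(v-d*(v@d)).round(1),"d",d.round(3),s["ft_force"].round(1))
E
```

```text
arm deg 18.309452782308536 offset -3.9843201053162343
from ring [-16.8   0.2 -16.9] off axis [ 0.  0. -0.] d [-0.707  0.005 -0.707] [ 0.5 -0.1  1. ]
```

It is free and centred on the ring's axis. I back out along the fingers.

move_arm:
  commands:
    - [[0.7,0,0.7],[0,0,0],0]
    - [[0.7,0,0.7],[0,0,0],0]
    - [[0.7,0,0.7],[0,0,0],0]
    - [[1,0,1],[0,0,0],0]
    - [[1.5,0,1.5],[0,0,0],0]
    - [[2,0,2],[0,0,0],0]
    - [[2,0,2],[0,0,0],0]
    - [[2,0,2],[0,0,0],0]
    - [[2,0,2],[0,0,0],0]
    - [[0,0,0],[0,0,0],0]

```text
t: 14.0
eef_pos: [572.0, 113.4, 193.7]
tcp_rot: [3.138, -0.78, 3.138]
ft_force: [-0.8, 0.5, -0.0]
opening: 0.005
grip_force: 0.0
```

move_arm:
  commands:
    - [[0,0,3],[0,-5,0],0]
    - [[0,0,3],[0,-5,0],0]
    - [[0,0,3],[0,-5,0],0]
    - [[0,-3,3],[0,-5,0],0]
    - [[0,-4,2],[0,-5,0],0]
    - [[0,-4,0],[0,-5,0],0]
    - [[0,-4,0],[0,-5,0],0]
    - [[0,-4,0],[0,-5,0],0]
    - [[0,-4,0],[0,-5,0],0]
    - [[0,-4,0],[0,0,0],0]

```text
t: 15.0
eef_pos: [567.9, -157.6, 331.9]
tcp_rot: [3.137, 0.003, 3.139]
ft_force: [0.8, 0.3, 1.2]
opening: 0.007
grip_force: 0.0
```

move_arm:
  commands:
    - [[0,-4,0],[0,0,0],0]
    - [[0,-4,0],[0,0,0],0]
    - [[0,-4,0],[0,0,0],0]
    - [[0,-4,0],[0,0,0],0]
    - [[0,-4,0],[0,0,0],0]
    - [[0,-4,0],[0,0,0],0]
    - [[0,-2,0],[0,0,0],0]
    - [[0,0,0],[0,0,0],0]
    - [[0,0,0],[0,0,0],0]

```text
t: 15.9
eef_pos: [569.3, -416.0, 330.5]
tcp_rot: [3.135, -0.001, 3.139]
ft_force: [0.1, 0.8, 0.7]
opening: 0.003
grip_force: 0.0
```

```bash
python3 st.py|head -1; python3 ang.py; python3 - <<'E'
from h import *
b=read_camera("top");a=read_camera("scene");p=np.load("p.npy")
b=cv2.resize(b[160:240,175:255],None,fx=5,fy=5,interpolation=cv2.INTER_CUBIC);a=cv2.resize(a[140:220,215:295],None,fx=5,fy=5,interpolation=cv2.INTER_CUBIC)
cv2.imwrite("pics/end.png",np.hstack([b,a]))
for n,z in((("boss",48)),("ring",82)):
    q=W(p,arc(15,165 if z==48 else 145,z));print(n,((proj("top",q)-[175,160])*5).round(),((proj("scene",q)-[215,140])*5).round()+[400,0])
E
```

```text
[-0.73  0.54  1.16  0.    1.44 -2.29] pos [ 569.3 -416.   330.5] z [-0.001  0.006 -1.   ] y [0.003 1.    0.006] F [0.1 0.8 0.7]
arm deg -3.6811493476563895 offset 37.79493364679281
boss [[188.  70.]] [[610. 163.]]
ring [[182.  92.]] [[588. 134.]]
```

View pics/end.png

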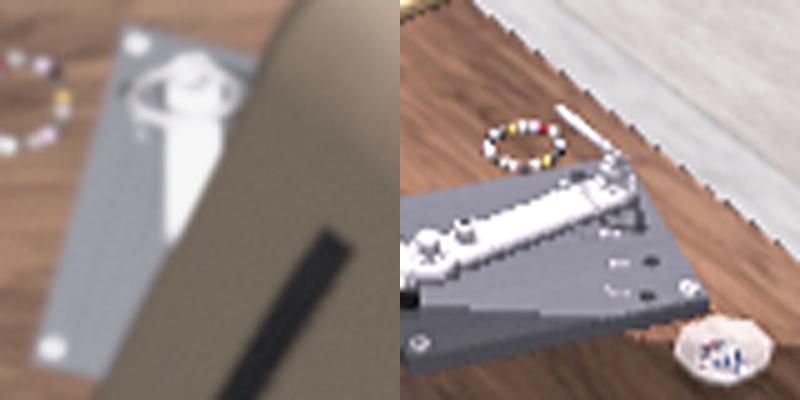

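The boss at (190,70) and the ring at (588,135) in the final crops match the prediction for the left hole with the pin home. The bracelet and dish have not moved and the robot is clear, so I hand it in.

```bash
python3 -c "
from cell import *
print(env.job_done())"
```

```text
the job is handed in; nothing more can be done
None
```

The job is handed in: the arm is swung one hole left, to the bracelet's side, and the last pictures show the pin home there, bracelet and dish unmoved and the robot clear; the hand-in gave no verdict.

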